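# Knock the stuck pressing block up out of the cake mould

## Task

The wooden pressing block is stuck down in the square cake mould on the steel stand. Take the C-shaped knockout tool by its block-shaped grip, bring its upright rod in under the stand, feel for the hole in the guide plate pressing only lightly (a few newtons, well under 40), and push the block up until its top stands about 12 mm (6 to 18 mm) proud of the mould's rim, still level and held in the mould, never touching the block with the gripper. Then draw the rod down and out, and stand the tool upright on the table, clear in front of the stand, without moving the dish, sauce bottle or jar.

Things in the scene. Friction and masses are not known exactly. Their poses are not given: they have to be found in the camera images.
- cavity (a point): Centre of the open top (rim) of the square aluminium mould on its fixed steel stand, 160 mm above the table; axes: x to the stand's back, y to its left, z up. Mould walls 10 mm thick round a cavity 62 mm square; spring housings outside the front and back walls reach x = +-53 mm and end 2 mm below the rim.
- deck_front (a point): Middle of the front edge of the stand's deck plate (top face, 116 mm above the table, 55 mm in front of the cavity's centre). Deck 110 mm deep, 164 mm wide. The stand is open at front and back; two side legs have inner faces at y = +-74 mm and feet reaching in to y = +-65 mm, 6 mm high. Same axes as the cavity.
- guide_mid (a point): Middle of the stand on the underside of the guide plate under the mould, 100 mm above the table. Plate 80 mm square, 10 mm thick, with one square-edged through hole, 17 mm (x) by 12.5 mm (y). It is clamped in slots along y: the hole lies at x = 0 but anywhere up to 10 mm either side in y of this point, unseen from above. The deck above it is open 34 mm (x) by 44 mm (y). It does not give.
- block_center (a point): Centre of the stuck waxed wooden block, 60 x 60 x 40 mm, about 110 g, axes as the mould's. At the start it rests on the deck, its bottom 44 mm and its top 4 mm below the rim. Sprung shoes in the front and back walls grip it: sliding it takes roughly 6 to 20 N, and it stays where it is left while well inside the mould. To be pushed only by the rod, not touched by the robot.
- grip (a point): Centre of the dark steel grip block on top of the knockout tool, right above the rod and 186 mm above the tool's underside: 40 mm long (x), 18 mm thick (y), 48 mm tall. The tool is a loose C, 280 g, standing upright. Axes: x to the open side of the C, z up. The top arm below the grip, 20 mm wide, x = -85 to +20 mm, has its top 26 mm and underside 40 mm below this point.
- tip (a point): Tip of the tool's upright steel rod, 10 mm diameter, 50 mm long, rising from the foot plate: 62 mm above the tool's underside and 124 mm straight below the grip's centre. Same axes as the grip. The tool's weight lies 24 mm behind the rod (-x): held by the grip it can slowly turn a little in the fingers, so hold it firmly and look again at this point.
- foot (a point): Point on the underside of the tool's foot plate, right under the rod; same axes. Foot plate 12 mm thick, 44 mm wide, x = -90 to +20 mm; the C's spine is at its closed end, inner face at x = -75 mm, 20 mm wide. Deck and mould pass between foot and top arm when the C comes in from the stand's front with its x along the stand's x.
- dish: Bystander: small white dish, 64 mm across, 24 mm high; origin under its centre.
- sauce: Bystander: amber sauce bottle, 52 mm across, 150 mm tall; origin under its centre.
- jar: Bystander: glass jar, 64 mm across, 80 mm tall; origin under its centre.
Not all that is in view belongs to the job. What is meant by the part that bears grip is not green or yellow, and is the smaller of those in its own colour.

How it is judged:
By the outcome, as a careful person would: the job done as asked, in the order asked, and still so for the second after the job is handed in, with the robot touching nothing.
It also fails if it takes over 72 s, if anything falls off the work surface, if the arm or the gripper's body presses on something with over 40 N, if the wrist force passes 120 N, or if a joint passes its speed limit or range.

## Robot

A 7-joint arm with a two-finger parallel gripper is mounted at the origin on the work surface. World frame = base frame: x ahead of the robot, y to its left, z up, the work surface at z = 0. Lengths are in m, angles in rad, forces in N, time in s.
With the tool pointing down it reaches from about 0.375 to 0.925 m from the base axis. Payload 3.1 kg.
Tool frame: the origin (TCP) lies midway between the tips of the shut fingers; the grasp point (between the pads) lies 19 mm behind it; z points along the fingers, y is the line along which they close (so a half turn about z gives the same grasp; the last joint's range is limited). The gripper opens to 85 mm and grips with 20 to 120 N. Pads are 22 mm wide; open, the fingers measure 114 mm over their backs; the gripper's body (76 mm by 85 mm) begins 54 mm behind the grasp point. The pads swing forward as they close: fully open they stand 13 mm farther back than shut.
Start: joints at [1.011, 0.383, 0.044, 1.598, -0.018, 1.161, -0.05], TCP at [0.29, -0.582, 0.231] pointing down, gripper open.
Joint ranges: [-2.61, 2.61], [-0.41, 2.15], [-1.48, 1.57], [0, 2.5], [-1.57, 4.71], [0.05, 1.97], [-2.85, 2.85]. Speed limits (rad/s): [2.79, 2.79, 3.14, 3.14, 3.14, 3.14, 3.14].

## Interface

Orientations are given as a rotation vector (axis times angle).
In Python, from plant import robot gives the robot as it stands. The module is installed in compiled form; this text tells all that it offers. Calls block until the motion is done:
- robot.move_ptp(position, orientation): joint-space move of the TCP to a pose.
- robot.line_to(position, ori=None, velocity=0.15, f_stop=None): straight line of the TCP; ori=None keeps the orientation; velocity is the mean speed in m/s. With f_stop (N) it stops when the force on the tool has changed by that much, and returns True; else False.
- robot.movej(angles): joint-space move.
- robot.set_gripper(opening, grip_force=None): finger opening in m; grip_force is the grip in N (None keeps the last); returns when the fingers have stopped.
- robot.wait(seconds).
- robot.solve_ik(position, orientation): joint angles nearest the present ones, or None.
- robot.state(): the state.
- robot.capture(name): name is "side" or "top" or "wrist"; returns the picture (384x512x3 uint8, red, green, blue); there is no depth.
- robot.camera_info(name): a dict with "fx", "fy", "cx", "cy" (pixels), "origin" and "orientation" of the camera in the world. Camera axes: x right, y down, z forward; pixel columns grow to the right and rows downward; lengths in m; the calibration is good to about 2 mm. A picture is of the moment at which its call begins: read the wrist's pose just before it. camera_info takes no time and is no camera call; for the wrist camera it gives the pose at the moment of the call.
A pose or a line that the arm cannot do raises robot.PlanningError and nothing moves.
- robot.hand_in(): hands the job in; it is judged then, once.
Trained networks look in the newest picture that a camera, given by its name, has taken for a name from the list of things; names that differ only in an ending like _2 or _b are one class to them, and where a whole thing is asked for, a point or a joint stands for the part that bears it (a point fixed in the world has none). Each returns a list of dicts, best first, with "score" (0 to 1); they miss things now and then, are a little off and sometimes report something else, mostly with a low value. They report only what shows in the picture. A call takes as long as a camera call. They do not tell look-alikes from the thing itself.
- robot.boxes_of(camera, name): "position" ([column, row] in pixels, amid what is visible of it).
- robot.cut_out(camera, name): "pixels" (384x512 bool, what is visible of it) and "position" ([column, row] in pixels, amid what is visible of it).
The state is a dict: "time": time; "joints": joint angles; "dq": joint speeds; "joint_efforts": joint torques, N m; "eef_pos": TCP position; "orientation": TCP orientation; "wrist_force": force on the tool from outside, world axes, zero at the start; "torque": the same for the moment, N m; "opening": finger opening in m; "gripper_force": force on a finger pad.
Only numpy, scipy, OpenCV 4.12 (cv2) and the standard library are available. Lean on these libraries where they do the work, as an engineer would, in place of code of your own. Each camera call takes 0.05 s, during which the arm holds its last target. There are 200 camera calls.

## Working session

There is one attempt and no reset: what is moved stays moved. The work goes in short steps, each a Python script; the robot and the scene stay as the last script left them, time stands still between calls to the robot, and variables do not carry over. Pictures are saved under pics/ and viewed, at most 10 in all, crops included, and the job is handed in when it is done.

```bash
mkdir -p pics; ls
python3 - <<'E'
from plant import robot
import cv2,numpy as np
s=robot.state();print(s['time'],s['eef_pos'],s['orientation'],s['opening'])
ims=[]
for c in ["side","top"]:
    im=robot.capture(c);ims.append(im)
    i=robot.camera_info(c);print(c,{k:np.round(v,4).tolist() for k,v in i.items()})
    for n in ["cavity","deck_front","guide_mid","block_center","grip","tip","foot","dish","sauce","jar"]:
        print(n,[(np.round(d['position']).tolist(),round(d['score'],2)) for d in robot.boxes_of(c,n)][:5])
    cv2.imwrite(f"pics/{c}0.png",im[:,:,::-1])
E
```

```text
pics
0.0 [ 0.28919276 -0.58106035  0.22985515] [-3.05567810e+00 -7.18515344e-01  1.19795054e-03] 0.08497390950300683
side {'fx': 446.4126, 'fy': 446.4126, 'cx': 248.3229, 'cy': 189.3746, 'origin': [-0.069, 0.812, 1.1102], 'orientation': [-0.8156, 2.5911, -1.0886]}
cavity [([179.0, 218.0], 0.65)]
deck_front [([178.0, 220.0], 0.56)]
guide_mid [([180.0, 222.0], 0.87)]
block_center [([185.0, 203.0], 0.82), ([181.0, 218.0], 0.68)]
grip [([244.0, 162.0], 0.92), ([266.0, 284.0], 0.69), ([338.0, 160.0], 0.62), ([179.0, 217.0], 0.62), ([260.0, 126.0], 0.61)]
tip [([337.0, 157.0], 0.96), ([265.0, 282.0], 0.95), ([247.0, 163.0], 0.92), ([261.0, 130.0], 0.64)]
foot [([353.0, 137.0], 0.98), ([266.0, 284.0], 0.72), ([264.0, 130.0], 0.69)]
dish [([193.0, 183.0], 0.65)]
sauce [([177.0, 312.0], 0.92)]
jar [([299.0, 155.0], 0.66)]
top {'fx': 389.0213, 'fy': 389.0213, 'cx': 255.7481, 'cy': 192.0307, 'origin': [0.282, 0.0098, 1.2739], 'orientation': [-2.1102, 2.1456, -0.1935]}
cavity [([208.0, 169.0], 0.91), ([313.0, 166.0], 0.24)]
deck_front [([212.0, 170.0], 0.93)]
guide_mid [([212.0, 170.0], 0.83)]
block_center [([203.0, 162.0], 0.77)]
grip [([188.0, 268.0], 0.92), ([382.0, 247.0], 0.84), ([354.0, 150.0], 0.83), ([317.0, 166.0], 0.66)]
tip [([188.0, 267.0], 0.94), ([350.0, 150.0], 0.9), ([310.0, 171.0], 0.88), ([380.0, 249.0], 0.76), ([208.0, 166.0], 0.59)]
foot [([313.0, 168.0], 0.96), ([187.0, 268.0], 0.63), ([382.0, 252.0], 0.6), ([350.0, 149.0], 0.55), ([367.0, 196.0], 0.55)]
dish [([256.0, 135.0], 0.72), ([370.0, 194.0], 0.58)]
sauce []
jar [([370.0, 194.0], 0.78)]
```

View pics/side0.png

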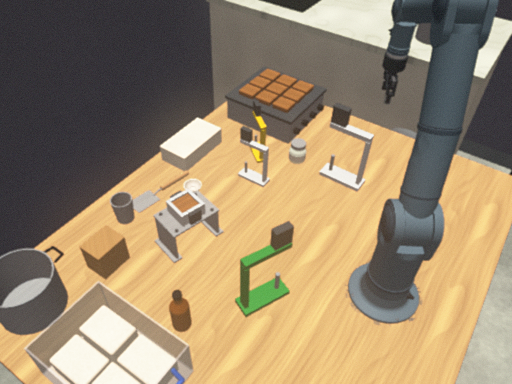

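View pics/top0.png

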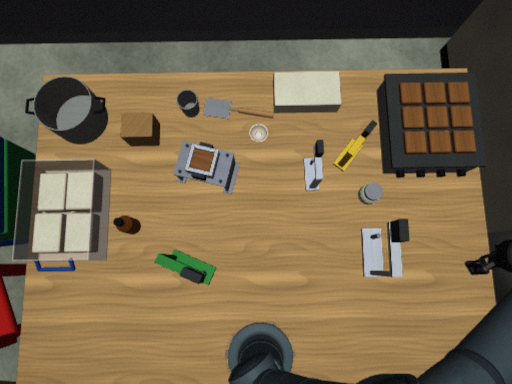

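The side view shows four C-tools: green at (265,265), yellow at (260,135), a large silver one at (350,145) and a small silver one at (257,155). The small silver one is the target. Its grip is at about (246,133) in the side view and (320,147) in the top view. The stand is at (187,215) in the side view and (207,165) in the top view. I'll zoom in on both.

```bash
cat > h.py <<'E'
from plant import robot
import numpy as np, cv2
from scipy.spatial.transform import Rotation as R
def ray(ci,p):
    d=np.array([(p[0]-ci['cx'])/ci['fx'],(p[1]-ci['cy'])/ci['fy'],1.])
    return np.array(ci['origin']), R.from_rotvec(ci['orientation']).apply(d)
def onz(ci,p,z):
    o,d=ray(ci,p); return o+d*(z-o[2])/d[2]
def tri(obs):
    A=np.zeros((3,3));b=np.zeros(3)
    for ci,p in obs:
        o,d=ray(ci,p);d/=np.linalg.norm(d);M=np.eye(3)-np.outer(d,d);A+=M;b+=M@o
    return np.linalg.solve(A,b)
def proj(ci,X):
    c=R.from_rotvec(ci['orientation']).inv().apply(np.atleast_2d(X)-np.array(ci['origin']))
    return np.c_[ci['cx']+ci['fx']*c[:,0]/c[:,2],ci['cy']+ci['fy']*c[:,1]/c[:,2]]
def down(yaw): # tool z down, tool x at 'yaw'
    return (R.from_euler('z',yaw)*R.from_rotvec([np.pi,0,0])).as_rotvec()
E
python3 - <<'E'
from h import *
t=robot.camera_info('top');s=robot.camera_info('side')
print('grip',tri([(t,(320,147)),(s,(246,133))]),onz(t,(320,147),.19),onz(s,(246,133),.19))
print('tip s',onz(s,(247,163),.062))
print('cav',onz(t,(203,160),.16),onz(s,(186,203),.16))
for n,p in dict(dish=(258,133),jar=(371,194),sauce=(127,225)).items(): print(n,onz(t,p,.03))
a=cv2.imread('pics/side0.png');b=cv2.imread('pics/top0.png')
f=lambda im,x,y:cv2.resize(im[y:y+75,x:x+100],(400,300),interpolation=cv2.INTER_CUBIC)
cv2.imwrite('pics/z.png',np.vstack([np.hstack([f(a,210,115),f(a,140,180)]),np.hstack([f(b,270,130),f(b,155,130)])]))
robot.capture('wrist');w=robot.camera_info('wrist');st=robot.state()
Rt=R.from_rotvec(st['orientation']).inv()
print('wristcam in tool',Rt.apply(np.array(w['origin'])-st['eef_pos']),(Rt*R.from_rotvec(w['orientation'])).as_matrix().round(2).tolist(),w['fx'])
E
```

```text
grip [ 0.60858974 -0.18236137  0.18683751] [ 0.60834886 -0.18150832  0.19      ] [ 0.60549807 -0.1791196   0.19      ]
tip s [ 0.59746852 -0.17653825  0.062     ]
cav [0.58326522 0.16065333 0.16      ] [0.57963721 0.16536508 0.16      ]
dish [ 0.70850315 -0.00481828  0.03      ]
jar [ 0.49543153 -0.3680137   0.03      ]
sauce [0.40774672 0.41981513 0.03      ]
wristcam in tool [ 6.70202289e-02 -9.80845199e-05 -1.42702805e-01] [[-0.0, -0.96, -0.27], [1.0, -0.0, 0.0], [-0.0, -0.27, 0.96]] 302.08774894895964
```

View pics/z.png

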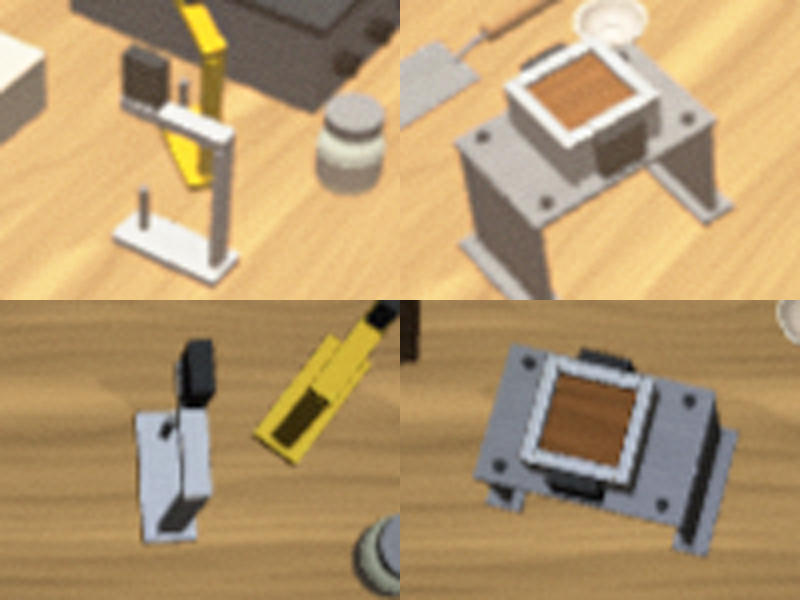

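Zoomed: the tool's rod tip is at side (246,162) and top (312,162). The open side of the C faces away from the robot. The mould rim corners are clear in both views, and the front of the stand faces the robot.

Run:
```python
from h import *
t=robot.camera_info('top');s=robot.camera_info('side')
T=[(193.25,143.75),(218.75,149.5),(213,176.25),(185.75,170)];S=[(188.75,190),(205,203.75),(182.5,217),(166.75,202.5)]
for ci,P in((t,T),(s,S)):
    X=np.array([onz(ci,p,.16)[:2] for p in P]);print('rim',X.mean(0),X.round(3).tolist())
    for a,b in((3,0),(2,1)): print('yaw',np.degrees(np.arctan2(*(X[b]-X[a])[::-1])),end=' ')
    for a,b in((1,0),(2,3)): print('yaw',np.degrees(np.arctan2(*(X[b]-X[a])[::-1]))-90,end=' ')
    print()
print('tip',tri([(s,(246,162.5)),(t,(312,162))]),onz(s,(246,162.5),.062),onz(t,(312,162),.062))
a,b=onz(t,(306.2,190.7),.012),onz(t,(303.7,158.7),.012);print('footyaw',a,b,np.degrees(np.arctan2(*(b-a)[1::-1])))
for p in((160,262),(170,250),(214,268),(209,283)):print('green',onz(t,p,.1)[:2])
q=robot.state()['joints']
for name,P,y in(('pick',[.606,-.18,.19],0),('front',[.456,.197,.2],-.26),('in',[.582,.163,.2],-.26)):
    for f in(0,np.pi,-np.pi):
        try: r=robot.solve_ik(P,down(y+f)); print(name,f,None if r is None else np.round(r,2))
        except Exception as e: print(e)
```

```text
rim [0.58392867 0.16157539] [[0.634, 0.19], [0.615, 0.114], [0.534, 0.131], [0.554, 0.211]]
yaw -14.77314741475696 yaw -11.724345926025 yaw -14.061650850935791 yaw -14.108696607486266 
rim [0.57983801 0.16606299] [[0.608, 0.119], [0.533, 0.136], [0.552, 0.213], [0.627, 0.196]]
yaw -103.70449216708558 yaw -104.23059624504204 yaw -102.24851533812458 yaw -102.63760030172821 
tip [ 0.59849568 -0.17498652  0.06434038] [ 0.60188751 -0.17667775  0.062     ] [ 0.59733045 -0.17611105  0.062     ]
footyaw [ 0.51311094 -0.16050737  0.012     ] [ 0.62218651 -0.15647358  0.012     ] 2.117927638715134
green [0.28896353 0.29407083]
green [0.32375511 0.26518175]
green [0.26880757 0.13367885]
green [0.22573044 0.14827397]
pick 0 [ 0.35  0.39 -0.16  1.67  0.07  1.08 -1.4 ]
pick 3.141592653589793 [ 0.66  0.45 -0.56  1.66  0.26  1.11  1.6 ]
pick -3.141592653589793 [ 0.66  0.45 -0.56  1.66  0.26  1.11  1.6 ]
front 0 [ 0.29  0.22 -0.86  1.96  0.19  1.05 -2.48]
front 3.141592653589793 [ 0.44  0.27 -1.03  1.95  0.26  1.06  0.6 ]
front -3.141592653589793 [ 0.44  0.27 -1.03  1.95  0.26  1.06  0.6 ]
in 0 [ 0.15  0.4  -0.61  1.72  0.25  1.11 -2.37]
in 3.141592653589793 [ 0.27  0.44 -0.77  1.71  0.33  1.13  0.72]
in -3.141592653589793 [ 0.27  0.44 -0.77  1.71  0.33  1.13  0.72]
```

Run:
```python
from h import *
robot.move_ptp([.606,-.178,.32],down(np.pi+.035))
im=robot.capture('wrist');ci=robot.camera_info('wrist');print(robot.state()['eef_pos'],robot.state()['time'])
for n in('grip','tip','foot'):print(n,[(np.round(d['position'],1).tolist(),round(d['score'],2)) for d in robot.boxes_of('wrist',n)])
for d in robot.cut_out('wrist','grip')[:2]:
    m=d['pixels'];print(d['position'],m.sum(),np.where(m.any(0))[0][[0,-1]],np.where(m.any(1))[0][[0,-1]])
print(proj(ci,[[.6+dx,-.178+dy,.21] for dx in(-.02,.02) for dy in(-.009,.009)]).round().tolist())
cv2.imwrite('pics/w1.png',im[:,:,::-1])
```

```text
[ 0.60540323 -0.17986732  0.31950827] 3.0833
grip [([140.5, 193.6], 0.85), ([247.6, 149.0], 0.62)]
tip [([251.1, 146.0], 0.77), ([142.8, 197.5], 0.61)]
foot [([248.6, 148.3], 0.97), ([142.5, 192.6], 0.9)]
[141.1, 194.2] 4255 [ 69 198] [141 266]
[248.2, 148.6] 3150 [234 264] [ 95 215]
[[242.0, 164.0], [263.0, 165.0], [240.0, 209.0], [261.0, 210.0]]
```

View pics/w1.png

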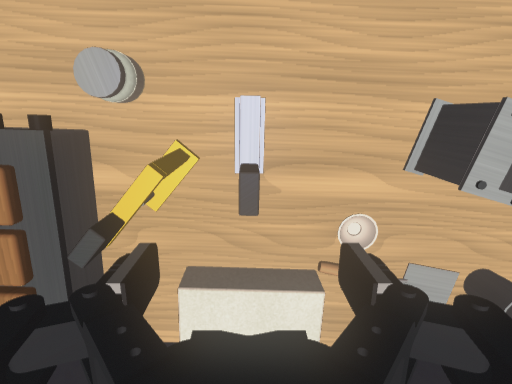

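The target is at columns 235–265 and rows 96–215 of the wrist view, aligned with the camera's column axis. The far top edge of the dark grip is at about (249.5,214).

Run:
```python
from h import *
ci=robot.camera_info('wrist')
e=onz(ci,(249.5,214.5),.21);b=onz(ci,(250.2,97),.012);f=onz(ci,(249.6,172),.012)
print('far edge',e,'foot back',b,f,'yaw',np.degrees(np.arctan2(*(e-b)[1::-1])))
M=R.from_rotvec(robot.state()['orientation']).as_matrix();print(np.degrees(np.arctan2(M[1,0],M[0,0])),M[:,2])
yaw=np.arctan2(*(e-b)[1::-1]); g=e[:2]-.02*np.array([np.cos(yaw),np.sin(yaw)]);g2=b[:2]+.09*np.array([np.cos(yaw),np.sin(yaw)]);print(g,g2)
```

```text
far edge [ 0.62490245 -0.17791436  0.21      ] foot back [ 0.51730129 -0.18020117  0.012     ] [ 0.62535846 -0.17737499  0.012     ] yaw 1.2175064810672087
-178.0855458833723 [-4.22042816e-04 -1.80611829e-04 -9.99999895e-01]
[ 0.60490697 -0.17833931] [ 0.60728097 -0.17828886]
```

Run:
```python
from h import *
o=down(np.pi+np.radians(1.5))
robot.line_to([.606,-.178,.171],o,velocity=.12,f_stop=8)
print(robot.state()['eef_pos'])
robot.set_gripper(0.0,110); s=robot.state();print(s['opening'],s['gripper_force'],s['eef_pos'],s['wrist_force'])
robot.line_to([.606,-.178,.231],velocity=.1); robot.wait(.3)
s=robot.state();print(s['time'],s['eef_pos'],s['wrist_force'],s['torque'])
t=robot.camera_info('top')
ims=[robot.capture(c) for c in('side','top')]
for c in('side','top'):
  for n in('tip','foot','grip'):print(c,n,[(np.round(d['position'],1).tolist(),round(d['score'],2)) for d in robot.boxes_of(c,n)])
f=lambda im,x,y:cv2.resize(im[y:y+75,x:x+100],(400,300),interpolation=cv2.INTER_CUBIC)
cv2.imwrite('pics/l.png',np.hstack([f(ims[0],200,100),f(ims[1],270,130)])[:,:,::-1])
```

```text
[ 0.6068696  -0.17809977  0.17214707]
0.016835145516167417 107.31557250022888 [ 0.60648129 -0.17834211  0.17130246] [ 0.35166817 -0.81319543 -0.63046326]
6.3583 [ 0.60556745 -0.1779265   0.23021625] [-0.2027938   0.32520174 -2.25841678] [ 0.02457316 -0.02841168 -0.01516855]
side tip [([256.2, 157.4], 0.82), ([258.0, 143.3], 0.78), ([334.1, 156.7], 0.71), ([267.9, 284.0], 0.6)]
side foot [([336.4, 155.8], 0.98), ([261.8, 154.8], 0.91), ([267.9, 282.5], 0.73), ([261.8, 143.1], 0.56)]
side grip [([335.7, 158.2], 0.94), ([266.4, 279.8], 0.75), ([253.1, 160.0], 0.69), ([259.4, 141.1], 0.59)]
top tip [([315.6, 166.4], 0.95), ([401.8, 234.7], 0.88), ([187.4, 264.9], 0.77)]
top foot [([400.3, 236.0], 0.91), ([188.0, 267.7], 0.85), ([315.4, 163.4], 0.63)]
top grip [([185.6, 266.4], 0.97), ([318.1, 165.5], 0.92), ([400.1, 232.2], 0.74)]
```

View pics/l.png

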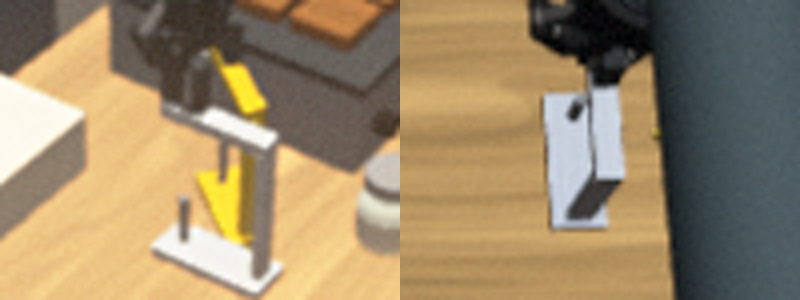

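The tool is held and lifted, with its tip at about side (246,149). Next I carry it to the front of the stand and check the tip there.

```bash
cat >> h.py <<'E'
YS=np.radians(-13.5); C=np.array([.582,.164]); EX=np.array([np.cos(YS),np.sin(YS)]); EY=np.array([-EX[1],EX[0]])
OS=down(np.pi+YS)
def st(x,y,z): # stand frame x,y (m) of TCP -> world
    return [*(C+EX*x+EY*y),z]
E
python3 - <<'E'
from h import *
robot.line_to(st(-.14,0,.231),OS,velocity=.2)
robot.line_to(st(-.14,0,.197),velocity=.1);robot.wait(.3)
s=robot.state();p=s['eef_pos'];print(s['time'],p,s['torque'])
ims={c:robot.capture(c) for c in('side','top','wrist')}
tp=p-[0,0,.1093]
for c in ims:
  ci=robot.camera_info(c);print(c,'pred tip',proj(ci,tp),'foot',proj(ci,tp-[0,0,.062]),'rim',proj(ci,[st(a,b,.16) for a in(-.041,.041) for b in(-.041,.041)]).round().tolist(),'deckfront',proj(ci,[st(-.055,b,.116) for b in(-.082,.082)]).round().tolist())
  for n in('tip',):print(c,n,[(np.round(d['position'],1).tolist(),round(d['score'],2)) for d in robot.boxes_of(c,n)])
f=lambda im,x,y:cv2.resize(im[y:y+100,x:x+100],(400,400),interpolation=cv2.INTER_CUBIC)
cv2.imwrite('pics/f.png',np.hstack([f(ims['side'],150,170),f(ims['top'],150,130)])[:,:,::-1])
cv2.imwrite('pics/fw.png',ims['wrist'][:,:,::-1])
E
```

```text
9.7333 [0.44633719 0.1969445  0.19765696] [ 0.04910277 -0.09014512  0.02951617]
side pred tip [[216.48469399 246.0835307 ]] foot [[217.19713349 259.01968137]] rim [[205.0, 203.0], [183.0, 217.0], [189.0, 189.0], [166.0, 201.0]] deckfront [[220.0, 209.0], [175.0, 237.0]]
side tip [([226.7, 255.2], 0.94), ([264.6, 282.8], 0.85), ([258.7, 143.9], 0.83), ([333.4, 153.8], 0.81)]
top pred tip [[193.95378876 209.43668319]] foot [[196.95368791 212.02568512]] rim [[212.0, 177.0], [185.0, 171.0], [219.0, 150.0], [192.0, 144.0]] deckfront [[226.0, 187.0], [173.0, 176.0]]
top tip [([351.4, 150.0], 0.84), ([175.5, 262.0], 0.79), ([380.5, 251.9], 0.58)]
wrist pred tip [[249.51565285 193.91998986]] foot [[249.37981102 178.56368479]] rim [[192.0, 352.0], [306.0, 352.0], [198.0, 437.0], [301.0, 437.0]] deckfront [[153.0, 299.0], [346.0, 299.0]]
wrist tip [([247.9, 203.6], 0.93), ([239.0, 15.6], 0.56)]
```

View pics/f.png

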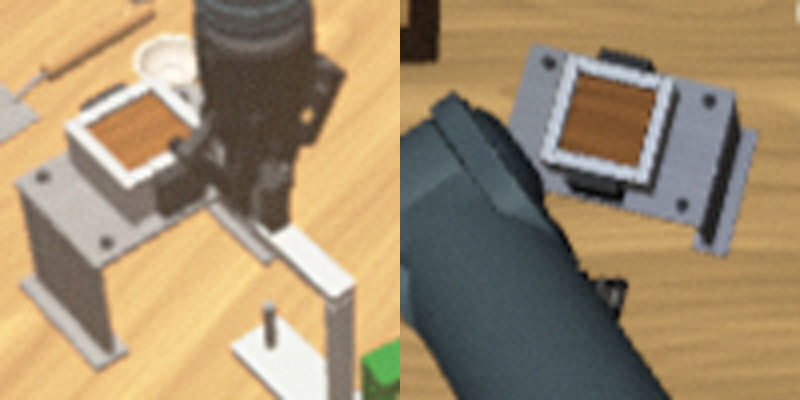

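View pics/fw.png

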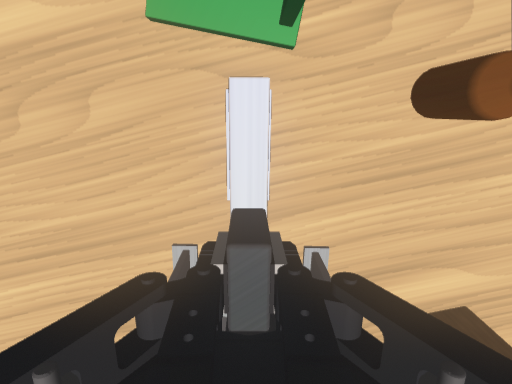

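The tip shows at side (217,246) against a predicted (216.5,246.1), and the rim matches its prediction to about 1 px. The tool is hanging true, so I go in and feel for the hole.

Run:
```python
from h import *
print('hit',robot.line_to(st(0,0,.197),velocity=.08,f_stop=5));robot.wait(.2)
s=robot.state();print(s['time'],s['eef_pos'],s['wrist_force'])
base=.197
for y in(0,2,-2,4,-4,6,-6,8,-8,10,-10):
    y/=1000
    robot.line_to(st(0,y,base),velocity=.04)
    hit=robot.line_to(st(0,y,.219),velocity=.025,f_stop=2.5)
    s=robot.state();print(y,hit,'tip z',s['eef_pos'][2]-.1093,s['wrist_force'].round(2),round(s['time'],1))
    if not hit: break
    base=s['eef_pos'][2]-.003
    robot.line_to(st(0,y,base),velocity=.04)
```

```text
hit False
12.1333 [0.58182142 0.16406065 0.19707474] [-0.03896637  0.5534069  -2.26531668]
0.0 True tip z 0.09868551672511007 [ 0.76 -0.59 -3.63] 12.9
0.002 True tip z 0.09861878374777087 [-0.21  0.11 -2.41] 13.8
-0.002 True tip z 0.09892567872794626 [ 0.6   0.15 -3.05] 14.6
0.004 True tip z 0.09867157702092567 [-0.6   0.5  -3.65] 15.5
-0.004 True tip z 0.09885573319970871 [-1.04 -0.45 -2.81] 16.4
0.006 True tip z 0.09864290663807916 [-0.26 -0.1  -2.96] 17.4
-0.006 True tip z 0.09870276938121593 [ 0.44  0.42 -2.94] 18.5
0.008 True tip z 0.09853587193979886 [ 0.23 -0.06 -2.21] 19.5
-0.008 True tip z 0.09852117493026906 [ 0.27 -0.   -2.84] 20.7
0.01 True tip z 0.09839867358742059 [-0.29  0.19 -3.05] 21.9
-0.01 True tip z 0.09848611683501134 [-0.09 -0.01 -2.59] 23.1
```

```bash
cat > search.py <<'E'
from h import *
import sys
x=float(sys.argv[1])/1000; ys=[float(v)/1000 for v in sys.argv[2].split(',')]
base=.2062
for y in ys:
    robot.line_to(st(x,y,base),velocity=.06)
    hit=robot.line_to(st(x,y,.217),velocity=.03,f_stop=2.5)
    s=robot.state();print(x,y,hit,'tip z',(s['eef_pos'][2]-.1093).round(4),s['wrist_force'].round(1),round(s['time'],1))
    if not hit: break
    robot.line_to(st(x,y,base),velocity=.06)
E
python3 search.py -3.5 " -10,-8,-6,-4,-2,0,2,4,6,8,10"
python3 - <<'E'
from h import *
im=robot.capture('side');ci=robot.camera_info('side')
p=robot.state()['eef_pos'];print(p)
print('rim',proj(ci,[st(a,b,.16) for a in(-.041,.041) for b in(-.041,.041)]).round(1).tolist())
s=4
print('arm back end top', proj(ci,[[*(p[:2]-.085*EX+.01*k*EY),p[2]-.1713+.16] for k in(-1,1)]).round(1),'foot back',proj(ci,[[*(p[:2]-.09*EX+.022*k*EY),p[2]-.1713+.012] for k in(-1,1)]).round(1))
cv2.imwrite('pics/s2.png',cv2.resize(im[180:280,140:260],None,fx=6,fy=6,interpolation=cv2.INTER_CUBIC)[:,:,::-1])
E
```

```text
-0.0035 -0.01 True tip z 0.0984 [-0.1  0.3 -3.2] 23.9
-0.0035 -0.008 True tip z 0.0984 [-0.7  0.2 -2.8] 24.6
-0.0035 -0.006 True tip z 0.0983 [-0.1 -0.3 -3.2] 25.4
-0.0035 -0.004 True tip z 0.0982 [ 0.2 -0.6 -2.6] 26.1
-0.0035 -0.002 True tip z 0.0982 [ 0.1 -0.3 -3.5] 26.9
-0.0035 0.0 True tip z 0.0982 [-0.9 -0.6 -3.1] 27.6
-0.0035 0.002 True tip z 0.098 [ 0.  -0.9 -3.2] 28.3
-0.0035 0.004 True tip z 0.0979 [-0.1  0.4 -3.6] 29.1
-0.0035 0.006 True tip z 0.0979 [-0.6 -1.3 -2.5] 29.8
-0.0035 0.008 True tip z 0.0978 [ 0.5  0.2 -2.6] 30.6
-0.0035 0.01 True tip z 0.0978 [ 0.9 -0.5 -2.9] 31.3
[0.58074459 0.17440352 0.20570382]
rim [[205.4, 203.4], [182.6, 217.1], [188.6, 188.5], [166.0, 201.4]]
arm back end top [[203.7 211.2]
 [198.  214.8]] foot back [[210.6 243.5]
 [198.9 251.2]]
```

View pics/s2.png

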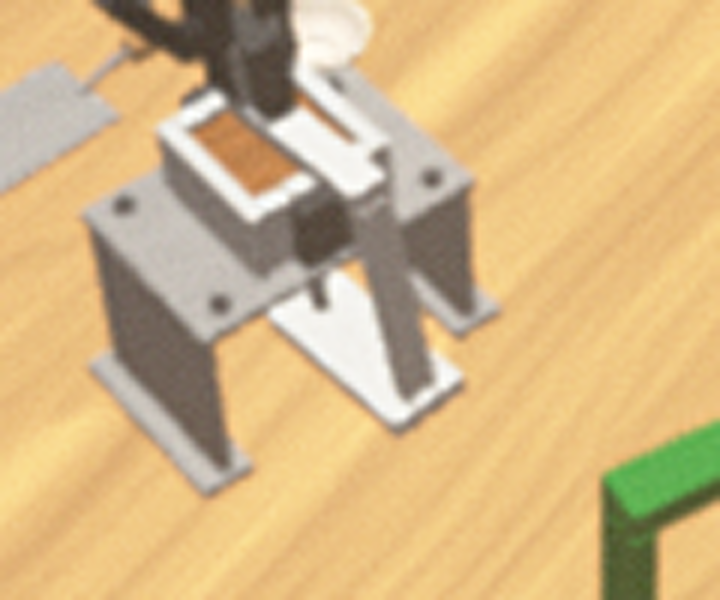

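The tool looks displaced in this view: the back of the foot is at (206,249)–(217,242), against predicted (199,251)–(211,243). I'll check the TCP orientation and the rod base prediction, which costs no robot time.

Run:
```python
from h import *
from scipy.optimize import least_squares
s=robot.state();p=s['eef_pos'];ci=robot.camera_info('side')
print(R.from_rotvec(s['orientation']).as_matrix().round(4),s['wrist_force'],s['torque'],s['opening'])
u0=.1863-.1713-0*1 # grip centre above TCP: .186-.1713
g=p+[0,0,u0]
L=np.array([[-.085,.01,-.026],[-.085,-.01,-.026],[-.09,.022,-.174],[-.09,-.022,-.174],[0,0,-.174]])
obs=np.array([[199.2,212.5],[203.8,209.7],[206.3,249.2],[217,242.5],[193.7,231.3]])
B=R.from_euler('z',YS)
print(proj(ci,g+B.apply(L)).round(1).tolist())
f=lambda v:(proj(ci,g+B.apply(R.from_rotvec(v[:3]).apply(L)))-obs).ravel()
r=least_squares(f,np.zeros(3));print('tilt deg',np.degrees(r.x),r.fun.round(1))
d=R.from_rotvec(r.x).apply([0,0,-.124]);print('tip offset stand frame',d)
```

```text
[[-0.9666  0.225  -0.1226]
 [ 0.231   0.9723 -0.0368]
 [ 0.1109 -0.0639 -0.9918]] [-0.46336937  0.2844152  -3.28395847] [ 0.06122809 -0.34782352 -0.03668649] 0.0170610577134143
[[198.0, 214.7], [203.7, 211.2], [198.9, 251.1], [210.6, 243.4], [186.8, 229.8]]
tilt deg [-4.32379759  5.91609573  0.05085847] [-0.4  0.3  0.7 -0.8 -0.4  1.3  0.4 -0.5  0.  -0.6]
tip offset stand frame [-0.01276464 -0.00933778 -0.12298727]
```

The TCP's orientation had drifted, because `line_to` without `ori` accumulates tilt after force stops. The tool itself is firm in the hand. I'll command the orientation explicitly and search again.

```bash
sed -i 's/,velocity=/,OS,velocity=/' search.py
python3 - <<'E'
from h import *
robot.line_to(st(-.0035,.008,.197),OS,velocity=.04,f_stop=8)
robot.line_to(st(0,0,.197),OS,velocity=.05,f_stop=8);robot.wait(.2)
s=robot.state();print(s['time'],s['eef_pos']-st(0,0,.197),R.from_rotvec(s['orientation']).as_matrix()[:,2],s['wrist_force'])
E
python3 search.py -1 "0,2,-2,4,-4,6,-6,8,-8,10,-10"
python3 -c "
from h import *
s=robot.state();print(R.from_rotvec(s['orientation']).as_matrix()[:,2],s['eef_pos'])"
```

```text
32.5167 [2.69565377e-05 3.40418944e-04 1.60647344e-06] [-2.09462966e-04  3.58777899e-04 -9.99999914e-01] [-0.49079915 -1.0443027  -1.94424771]
-0.001 0.0 True tip z 0.0988 [ 0.1 -0.1 -2.5] 33.1
-0.001 0.002 True tip z 0.0987 [-0.6 -0.7 -3.5] 33.8
-0.001 -0.002 True tip z 0.0989 [ 0.5 -0.3 -3.5] 34.6
-0.001 0.004 True tip z 0.0986 [ 0.5  0.4 -3.1] 35.4
-0.001 -0.004 True tip z 0.0992 [ 0.3  0.1 -2.1] 36.1
-0.001 0.006 True tip z 0.0986 [ 0.6 -0.5 -2.5] 37.0
-0.001 -0.006 True tip z 0.0993 [-0.5  0.2 -3.3] 37.8
-0.001 0.008 True tip z 0.0986 [ 0.3  0.2 -3. ] 38.7
-0.001 -0.008 True tip z 0.0993 [-0.3 -0.1 -3.7] 39.6
-0.001 0.01 True tip z 0.0986 [ 0.3 -0.1 -3.5] 40.6
-0.001 -0.01 True tip z 0.0989 [ 0.3  0.8 -3.6] 41.6
[-1.01387355e-03 -1.44653298e-04 -9.99999476e-01] [0.57832356 0.15455565 0.20564435]
```

Run:
```python
from h import *
from scipy.optimize import least_squares
ci=robot.camera_info('side')
# stand: rim corners & deck corners (stand frame)
Ls=np.array([[.041,.041,.16],[-.041,.041,.16],[-.041,-.041,.16],[-.055,.082,.116],[-.055,-.082,.116],[.055,.082,.116]])
os_=np.array([[166.2,201.7],[182.5,216.3],[204.7,203.3],[175,236.3],[218.7,210.3],[154.2,216.2]])
fs=lambda v:(proj(ci,R.from_euler('z',v[2]).apply(Ls)+[v[0],v[1],0])-os_).ravel()
r=least_squares(fs,[*C,YS]);print('stand',r.x[:2],np.degrees(r.x[2]),r.fun.round(1))
c2=r.x[:2];B2=R.from_euler('z',r.x[2])
# tool, at s2: p and TCP orientation known
p=np.array([0.58074459,0.17440352,0.20570382])
M=np.array([[-.9666,.225,-.1226],[.231,.9723,-.0368],[.1109,-.0639,-.9918]])
# tool model in TCP frame: C x=-tcp x, C y = tcp y, C z=-tcp z ; grip at tcp z -.0147
L=np.array([[-.085,.01,-.026],[-.085,-.01,-.026],[-.09,.022,-.174],[-.09,-.022,-.174],[0,0,-.174]])
obs=np.array([[199.2,212.5],[203.8,209.7],[206.3,249.2],[217,242.5],[193.7,231.3]])
def world(v,X): return p+(M@(np.array([0,0,-.0147])+R.from_rotvec([0,v[0],0]).apply(X)*[-1,1,-1]+[v[1],0,0]).T).T
print((proj(ci,world([0,0],L))-obs).round(1).tolist())
q=least_squares(lambda v:(proj(ci,world(v,L))-obs).ravel(),[0,0]);print('pitch deg, dx',np.degrees(q.x[0]),q.x[1],q.fun.round(1))
for v in([0,0],q.x):
    t=world(v,np.array([[0,0,-.124]]))[0];print('tip then',t,'in stand fit',B2.inv().apply(t-[*c2,0]))
    # tip now w/ upright orientation, TCP at C:
    t=np.array([*C,0])+R.from_euler('z',YS).apply(R.from_rotvec([0,v[0],0]).apply([0,0,-.124])+[-v[1],0,0]);print(' tip at TCP=C, stand fit frame',B2.inv().apply(t-[*c2,0]))
```

```text
stand [0.58258116 0.16401174] -13.554750038252052 [-0.3 -0.4 -0.1  0.8  0.5  0.  -0.1  0.9  0.9 -0.9 -0.8 -0.7]
[[-1.0, 0.1], [0.1, -1.0], [-1.2, 1.6], [-0.4, -0.1], [-0.8, -0.1]]
pitch deg, dx 0.18975517653765986 0.0013297965178761283 [-0.7  0.3  0.4 -0.8 -0.8  1.9  0.   0.1 -0.4  0.2]
tip then [0.56734441 0.17038128 0.09730008] in stand fit [-0.01630521  0.00262102  0.09730008]
 tip at TCP=C, stand fit frame [-0.00056223 -0.00014762 -0.124     ]
tip then [0.56566216 0.17078335 0.09749377] in stand fit [-0.01803484  0.00261762  0.09749377]
 tip at TCP=C, stand fit frame [-0.00230269 -0.00014928 -0.12399932]
```

The fit puts the tip about 1–2 mm short in x, so the last row was on the edge of the hole. I'll search a row at +2.5 mm.

```bash
python3 search.py 2.5 " -9,-7,-5,-3,-1,1,3,5,7,9"
python3 -c "
from h import *
s=robot.state();print(R.from_rotvec(s['orientation']).as_matrix()[:,2],s['eef_pos'],s['wrist_force'])"
```

```text
0.0025 -0.009 True tip z 0.0989 [ 0.2 -0.5 -3.1] 42.4
0.0025 -0.007 False tip z 0.1081 [ 0.4 -0.5 -1.7] 43.4
[ 7.51079513e-04  9.35650931e-05 -9.99999714e-01] [0.5830033  0.15666272 0.21742985] [ 0.37941119 -0.54918179 -1.74639851]
```

The rod is in the hole. Next I make light contact with the block and push it up.

Run:
```python
from h import *
x,y=.0025,-.007
hit=robot.line_to(st(x,y,.232),OS,velocity=.03,f_stop=3.5)
s=robot.state();z0=s['eef_pos'][2];print(hit,z0,s['wrist_force'],s['time'])
zt=.2242+.0165 if abs(z0-.2242)>.002 else z0+.0163
z=z0
h2=robot.line_to(st(x,y,zt-.004),OS,velocity=.03,f_stop=45);s=robot.state();print(h2,s['eef_pos'],s['wrist_force'],s['time'])
h2=robot.line_to(st(x,y,zt),OS,velocity=.02,f_stop=45);s=robot.state();print(h2,s['eef_pos'],s['wrist_force'],s['torque'],s['time'],R.from_rotvec(s['orientation']).as_matrix()[:,2])
im=robot.capture('side');ci=robot.camera_info('side')
cv2.imwrite('pics/s3.png',cv2.resize(im[180:280,140:260],None,fx=6,fy=6,interpolation=cv2.INTER_CUBIC)[:,:,::-1])
print('block top +12',proj(ci,[st(a*.03,b*.03,.172) for a,b in((-1,-1),(-1,1),(1,1))])*6-[140*6,180*6])
```

```text
True 0.22540812753343364 [ 1.03178479  1.9527957  -1.757454  ] 43.7583
False [0.58087184 0.15630853 0.23574041] [ -1.25011396   1.71738668 -15.71971002] 44.3917
False [0.58148016 0.15631416 0.24123872] [ -2.04318522   1.90601097 -15.96139939] [ 0.6528048   0.75350819 -0.03027477] 44.7417 [-0.00321681 -0.00105186 -0.99999427]
block top +12 [[359.09080862 121.58220738]
 [258.30022864 181.51419131]
 [185.16702419 112.92196725]]
```

View pics/s3.png

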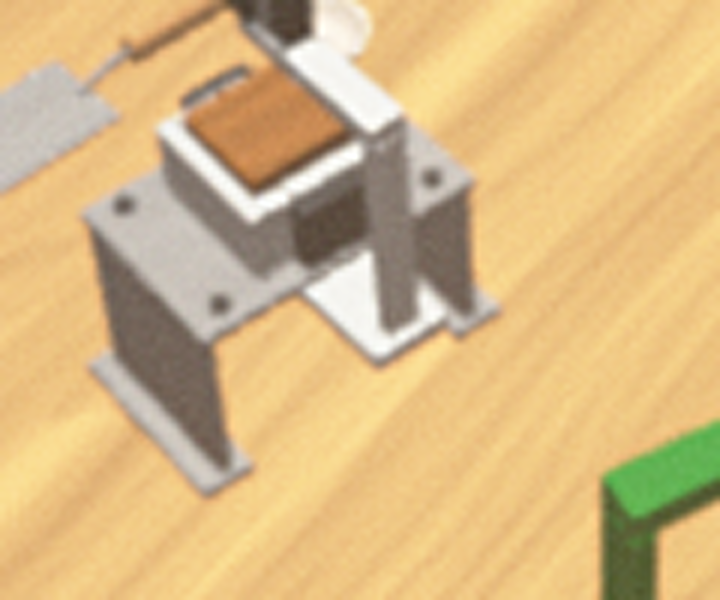

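The block's top front corner is at about (258,183), against (258,181) predicted for 12 mm proud, and the block looks level. I draw the rod down and out, then place the tool.

Run:
```python
from h import *
x,y=.0025,-.007
a=robot.line_to(st(x,y,.197),OS,velocity=.05,f_stop=30)
s=robot.state();print(a,s['eef_pos'],s['wrist_force'],s['time'])
if not a:
    a=robot.line_to(st(-.15,y,.197),OS,velocity=.1,f_stop=8)
    s=robot.state();print(a,s['eef_pos'],s['wrist_force'],s['time'])
if not a:
    robot.line_to(st(-.15,y,.176),OS,velocity=.06)
    print(robot.line_to(st(-.15,y,.168),OS,velocity=.015,f_stop=3))
    s=robot.state();print(s['eef_pos'],s['wrist_force'],s['time'])
```

```text
False [0.58304355 0.15688936 0.19715424] [-0.72582672 -0.63311005 -3.1689306 ] 45.8333
False [0.43518416 0.19200255 0.1970626 ] [ 0.16214997 -0.18863007 -2.5888168 ] 47.5083
True
[0.43517598 0.19224145 0.17117738] [0.34554891 0.19071184 4.2775796 ] 48.4167
```

Run:
```python
from h import *
robot.set_gripper(.06);robot.wait(.3)
robot.line_to(st(-.15,-.007,.30),OS,velocity=.12)
robot.move_ptp([.42,-.08,.36],OS);robot.wait(.3)
s=robot.state();print(s['time'],s['wrist_force'],s['eef_pos'])
im=robot.capture('side');robot.capture('top')
for n in('dish','jar','sauce'):print(n,[(np.round(d['position']).tolist(),round(d['score'],2)) for c in('side','top') for d in robot.boxes_of(c,n)])
cv2.imwrite('pics/end.png',cv2.resize(im[120:320,130:330],None,fx=3,fy=3,interpolation=cv2.INTER_CUBIC)[:,:,::-1])
```

```text
51.8167 [-0.06700685  1.01845198 -0.02410442] [ 0.42017165 -0.07894235  0.359764  ]
dish [([194.0, 185.0], 0.6), ([256.0, 133.0], 0.55)]
jar [([298.0, 156.0], 0.74), ([369.0, 193.0], 0.66)]
sauce [([177.0, 314.0], 0.97), ([225.0, 257.0], 0.19), ([130.0, 224.0], 0.87)]
```

View pics/end.png

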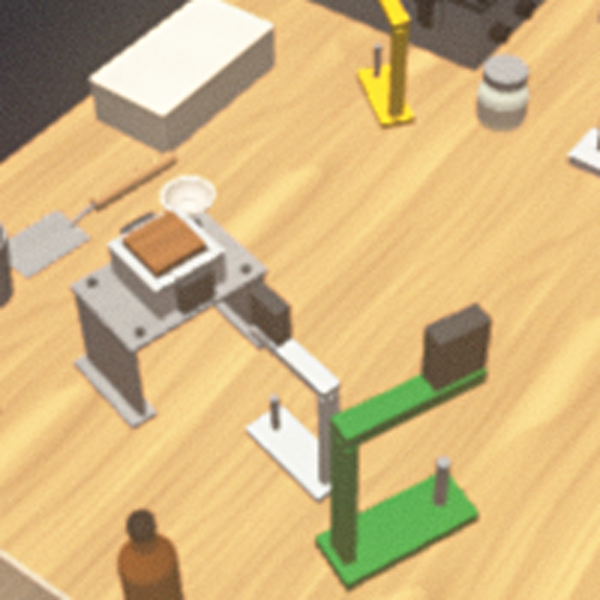

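The block stands proud and level, the tool is upright and clear in front of the stand (spine at about (328,440)), and the dish, bottle and jar have not moved.

```bash
python3 -c "
from plant import robot
print(robot.hand_in())"
```

```text
the job is handed in; nothing more can be done
None
```

Job handed in at about 52 s: the block is level, about 12 mm proud by the side camera, the tool stands upright clear in front of the stand, and the dish, bottle and jar look unmoved.

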